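# Stopper the leaning finishing-oil flask on the carving bench

## Task

Close the finishing-oil flask that leans in its tilting stand: take the cork stopper with the blue handle out of its wooden block, set it straight into the flask's neck and press it fully home along the neck with a firm push of about 10 to 15 N, held for about half a second, until its flange bears on the brass stop collar round the rim. The collar is screwed to a different height each time and the glass cracks at 45 N, so feel for the seat. Let go of the stopper, do not shove the flask out of its lean, and leave the dark-handled bung and everything else on the bench where it is.

Things in the scene. Friction and masses are not known exactly. Their poses are not given: they have to be found in the camera images.
- stopper: Right stopper, 97 mm long, 70 g: tan cork plug tapering from 33 mm diameter at the flange to 24 mm at the tip (z = 0 to -45 mm), blue flange 46 mm wide (z = 0 to 6 mm), blue cylindrical handle 28 mm in diameter (z = 6 to 52 mm). Origin: centre of the flange's underside; +z along the axis to the handle's end. It starts upright, hanging by its flange in a wooden block.
- stopper_block: Fixed wooden block 80 x 80 x 60 mm with a round hole 37 mm wide and 54 mm deep in its top, in which the stopper stands. Origin: centre of its underside. It and the bung's block may swap places.
- bung: A stopper for another jar, to be left alone: black rubber plug up to 41 mm wide, dark wooden flange 54 mm in diameter, dark wooden handle 28 mm in diameter, else like the right stopper (origin at the flange's underside, z up). It stands in its own block of the same size.
- flask_mouth (a point): Centre of the glass flask's rim; +z points out of the neck along its axis, up and towards the robot; y is parallel to the tilting axis. Amber flask 180 mm tall, 90 mm wide; neck bore 35 mm, 50 mm deep. Leans 22 to 31 degrees. A brass stop collar, 54 mm outside, 36 mm inside, 30 mm high, tops the neck; its upper face is 2 to 10 mm above this point (varies, not measured).
- flask (a joint): Lean of the flask in its stand (rad): 0 upright, growing as the neck leans to the stand's -x side (towards the robot). It stays where it is by hinge friction of about 2 N m, so a sideways push on the neck turns it.
- flask_stand: Fixed wooden stand of the flask: base 150 x 150 x 16 mm with two cheeks 50 mm long and 14 mm thick, at y = +-62 mm, up to 108 mm high. The tilting axis runs along its y, 85 mm above the bench and 125 mm below the flask's rim. Origin: centre of its underside; front is -x.
- mallet: Carver's mallet lying on the bench: wooden head 130 x 70 x 70 mm (x from 0 to 130 mm), round handle 130 mm long towards -x. Origin: under the head's handle end. Leave alone.
- gouge: Carving gouge lying on the bench, 215 mm long and 28 mm thick, handle towards its -x, blade towards +x; origin under the ferrule. Leave alone.
- gouge2: Another gouge of that size, lying on the 20 mm thick carving panel; origin under the ferrule. Leave alone.
- glue: White glue bottle, 60 mm wide, 150 mm tall, green cap; origin at the centre of its underside. Leave alone.
- offcut: Wooden offcut 90 x 50 x 35 mm; origin at the centre of its underside. Leave alone.
Not all that is in view belongs to the job. Leave any green look-alike of the flask_stand alone.

How it is judged:
By the outcome, as a careful person would: the job done as asked, in the order asked, and still so for the second after the job is handed in, with the robot touching nothing.
It also fails if it takes over 46 s, if anything falls off the work surface, if the arm or the gripper's body presses on something with over 40 N, if the wrist force passes 120 N, or if a joint passes its speed limit or range.

## Robot

A 6-joint arm with a two-finger parallel gripper is mounted at the origin on the work surface. World frame = base frame: x ahead of the robot, y to its left, z up, the work surface at z = 0. Lengths are in mm, angles in degrees, forces in N, time in s.
With the tool pointing down it reaches from about 325 to 775 mm from the base axis. Payload 9.3 kg.
Tool frame: the origin (TCP) lies midway between the tips of the shut fingers; the grasp point (between the pads) lies 19 mm behind it (robot.grasp_offset is the distance from the TCP to the grasp point, in mm); z points along the fingers, y is the direction in which the jaws open and shut (so a half turn about z gives the same grasp; the last joint's range is limited). The gripper opens to 85 mm and grips with 20 to 120 N. Pads are 22 mm wide; open, the fingers measure 114 mm over their backs; the gripper's body (76 mm by 85 mm) begins 54 mm behind the grasp point. The pads swing forward as they close: fully open they stand 13 mm farther back than shut.
Start: joints at [-82.483, 14.817, 1.232, 76.415, 0, 81.257], TCP at [153.996, -527.998, 231.279] pointing down, gripper open.
Joint ranges: [-174.27, 174.27], [-52.1, 104.24], [-59.71, 78.15], [-110.17, 111.67], [-87.03, 83.33], [-180, 180]. Speed limits (degrees/s): [127.2, 127.2, 159.86, 180, 180, 180].

## Interface

Orientations are given as [roll, pitch, yaw] about the fixed x, y, z axes, in that order (R = Rz(yaw) Ry(pitch) Rx(roll)).
In Python, from rig import telemetry, viewer, job, robot gives the robot as it stands.
- The arm moves only by the tool play_rows, never from a script. Its argument "targets" is a list of rows, each a list of 2 entries, a list of its own where there are three numbers: the shift along the tool's x, y, z as a fraction of full scale, then the turn about the tool's z as a fraction of full scale. In form: [[[dx, dy, dz], twist], ...]. A call has 1 to 5 rows; each row is the pose to reach, as a shift and turn from the pose commanded when the call began, along the tool's axes at that moment; what a row does not reach only later rows make up. Full scale, the value 1, is 0.4 m for a shift and 2 rad for a turn. A row lasts 1/8 s, in which the tool goes at most 62.5 mm and 10.7 degrees, less where a joint would pass 70% of its speed; a pose out of reach is approached as far as the arm can. A call with a number of a shift or a turn outside -1 to 1 is refused whole. A call with a gripper value outside its range is refused whole. "claw" is the finger opening in mm, from 0 to 85.4, set as the call begins (left out, the last holds). The fingers move at their own pace and stop on an object; the grip force is fixed at half the most. Time passes only in rows, so rows that repeat a pose let the fingers close. It gives the time, the measured TCP pose, the force and the opening at its end, in the units of the state.
- telemetry.state(): the state, without advancing time (a new reading comes with each control period).
- viewer.get_image(name): name is "side" or "top" or "wrist"; returns (picture, depth): 400x640x3 uint8, red, green, blue; 400x640 float32, mm along the optical axis (not along the pixel's ray), 0 where there is no reading.
- viewer.camera_model(name): a dict with "fx", "fy", "cx", "cy" (pixels), "R" (3x3) and "t" (3): a world point X has camera coordinates R X + t; the wrist camera has in their place "T_tool_cam" (4x4, takes a point from camera to tool coordinates, whose origin is the TCP and whose axes are the flange's). Camera axes: x right, y down, z forward; pixel columns grow to the right and rows downward; lengths in mm; the calibration is good to about 2 mm. A picture is of the moment at which its call begins: read the wrist's pose just before it. camera_model takes no time and is no camera call.
- job.finish_job(): hands the job in, once; it reports no verdict.
Trained networks look in the newest picture that a camera, given by its name, has taken for a name from the list of things; names that differ only in an ending like _2 or _b are one class to them, and where a whole thing is asked for, a point or a joint stands for the part that bears it (a point fixed in the world has none). Each returns a list of dicts, best first, with "confidence" (0 to 1); they miss things now and then, are a little off and sometimes report something else, mostly with a low value. They report only what shows in the picture. A call takes as long as a camera call. They do not tell look-alikes from the thing itself.
- viewer.boxes_of(camera, query): "bbox" ([centre column, centre row, width, height] in pixels, round what is visible of it).
- viewer.trace(camera, query): "region" (400x640 bool, what is visible of it) and "bbox" ([centre column, centre row, width, height] in pixels, round what is visible of it).
The state is a dict: "clock": time; "joint_positions": joint angles; "joint_vel": joint speeds; "tau": joint torques, N m; "tool_pos": TCP position; "orientation": TCP orientation; "wrist_force": force on the tool from outside, world axes, zero at the start; "moment": the same for the moment, N m; "grip_width": finger opening in mm.
Only numpy, scipy, OpenCV 4.12 (cv2) and the standard library are available. Lean on these libraries where they do the work, as an engineer would, in place of code of your own. Each camera call takes 0.05 s, during which the arm holds its last target. There are 200 camera calls.

## Working session

There is one attempt and no reset: what is moved stays moved. The work goes in short steps, Python scripts to look and compute and a tool call to move; the robot and the scene stay as the last step left them, time stands still between calls to the robot, and variables do not carry over. Pictures are saved under pics/ and viewed, about 8 in all and at most 12, crops included, and the job is handed in when it is done.

Besides the shell and the picture viewer there is one more tool, called after ">>>" as name(argument=value, ...), one argument or row to a line, values as JSON. play_rows: Moves the arm, as the interface text tells. Its arguments: {"type":"object","properties":{"targets":{"type":"array","items":{"type":"array"}},"claw":{"type":"number"}},"required":["targets"]}

```bash
mkdir -p pics; ls; python3 - <<'E'
from rig import telemetry, viewer, job, robot
import cv2,numpy as np
print(telemetry.state()); print([a for a in dir(robot) if a[0]!='_'])
ims=[]
for n in("side","top"):
    p,d=viewer.get_image(n); np.savez(f"{n}.npz",p=p,d=d); print(n,viewer.camera_model(n)); cv2.imwrite(f"pics/{n}0.png",p[:,:,::-1])
print(viewer.camera_model("wrist"))
E
```

```text
pics
{'clock': 0.0, 'joint_positions': array([-8.24835793e+01,  1.48497179e+01,  1.18705782e+00,  7.64151240e+01,
       -1.04601439e-03,  8.12561369e+01]), 'joint_vel': array([ 0.01260465, -0.10302809,  0.03386005,  0.03120406,  0.03350131,
        0.01286181]), 'tau': array([-3.41181903e-04, -5.55641663e+01,  3.44525850e+01,  1.37268333e-02,
       -2.09055975e-04, -1.54831480e-05]), 'tool_pos': array([ 153.9463047 , -527.70211468,  230.65751573]), 'orientation': array([-1.79922961e+02, -1.07906822e-02,  1.62602773e+01]), 'wrist_force': array([-0.21500648, -0.42033135,  0.12354307]), 'moment': array([0.00214148, 0.00299401, 0.02361019]), 'grip_width': 85.42526982803712}
['MotionError', 'grasp_offset']
side {'fx': 475.05158103152536, 'fy': 475.05158103152536, 'cx': 322.0466555871807, 'cy': 207.0268033861949, 'R': array([[-0.98488978,  0.17299463,  0.00806131],
       [ 0.1065302 ,  0.64188126, -0.75936801],
       [-0.13654099, -0.74703501, -0.65061144]]), 't': array([ 506.6650965 ,   53.22349981, 1351.75802038])}
top {'fx': 370.4376600878462, 'fy': 370.4376600878462, 'cx': 317.3039196944561, 'cy': 201.36073934910715, 'R': array([[ 4.87023567e-04, -9.99558084e-01, -2.97220349e-02],
       [-9.96215940e-01,  2.09821326e-03, -8.68872767e-02],
       [ 8.69112430e-02,  2.96518811e-02, -9.95774674e-01]]), 't': array([-9.83833765e-01,  5.10970901e+02,  1.08140994e+03])}
{'fx': 299.6545751144151, 'fy': 299.6545751144151, 'cx': 318.1009076881651, 'cy': 195.57917971605238, 'T_tool_cam': array([[-2.49061346e-04, -9.53577944e-01, -3.01146214e-01,
         7.65273449e+01],
       [ 9.99999541e-01, -5.16006858e-04,  8.06888865e-04,
        -6.83055882e-01],
       [-9.24824937e-04, -3.01145874e-01,  9.53577636e-01,
        -1.42980999e+02],
       [ 0.00000000e+00,  0.00000000e+00,  0.00000000e+00,
         1.00000000e+00]])}
```

View pics/side0.png

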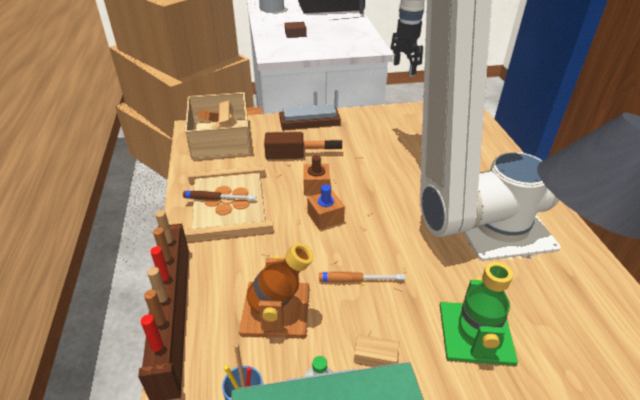

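View pics/top0.png

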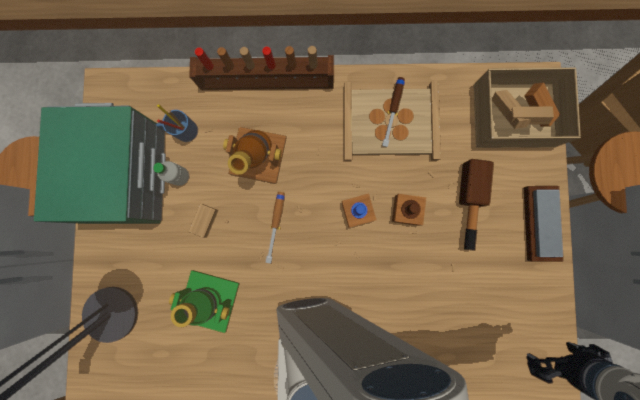

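Side view: the stopper with the blue handle is at (326,197) and the dark bung at (317,167). The amber flask's collar is at (299,257), and the green look-alike is at (480,310). In the top view the stopper is at (360,211), the bung at (410,209), the flask collar at (239,162) and the green one at (182,316). I choose the blue-handled stopper and the amber flask.

```bash
cat > h.py <<'E'
import numpy as np, cv2
from scipy.spatial.transform import Rotation as Ro
from rig import telemetry, viewer, job, robot
def grab(n):
    s=telemetry.state(); p,d=viewer.get_image(n); m=viewer.camera_model(n)
    v,u=np.mgrid[:400,:640]
    P=np.stack([(u-m['cx'])/m['fx']*d,(v-m['cy'])/m['fy']*d,d],-1).reshape(-1,3)
    if n=='wrist':
        T=m['T_tool_cam']; P=P@T[:3,:3].T+T[:3,3]
        P=P@Ro.from_euler('xyz',s['orientation'],degrees=True).as_matrix().T+s['tool_pos']
    else: P=(P-m['t'])@m['R']
    P=P.reshape(400,640,3).copy(); P[d==0]=np.nan
    return p,P,cv2.cvtColor(p,cv2.COLOR_RGB2HSV)
def rep(n,p,P,H,box):  # box c0,c1,r0,r1
    pass
E
python3 - <<'E'
from h import *
for n in("side","top"):
    p,P,H=grab(n)
    blue=(H[...,0]>105)&(H[...,0]<130)&(H[...,1]>150)
    for q in("stopper","bung","stopper_block","flask","flask_stand"):
        for r in viewer.trace(n,q)[:3]:
            m=r['region']; X=P[m]; X=X[np.isfinite(X).all(1)]
            print(n,q,round(r['confidence'],2),np.round(r['bbox']),'med',np.round(np.median(X,0)),'lo',np.round(np.percentile(X,3,axis=0)),'hi',np.round(np.percentile(X,97,axis=0)))
            if q=="stopper_block" :
                T=X[np.abs(X[:,2]-60)<5]
                if len(T)>20: print('  top rect',cv2.minAreaRect(T[:,:2].astype(np.float32)))
            if q=="stopper":
                B=P[m&blue]; B=B[B[:,2]>106]; print('  handle top',len(B),B.mean(0), (B.min(0)+B.max(0))/2)
            if q=="flask_stand":
                T=X[np.abs(X[:,2]-16)<5]
                if len(T)>20: print('  base rect',cv2.minAreaRect(T[:,:2].astype(np.float32)))
                T=X[np.abs(X[:,2]-108)<5]
                if len(T)>20: print('  cheek rect',cv2.minAreaRect(T[:,:2].astype(np.float32)))
            if q=="flask":
                Y=P[m&(H[...,0]>20)&(H[...,0]<32)&(H[...,1]>130)]; Y=Y[Y[:,2]>150]; print('  collar',len(Y),Y.mean(0),Y.min(0),Y.max(0))
p=np.load('top.npz')['p']; cv2.imwrite('pics/c1.png',cv2.resize(p[120:250,210:440],(800,452),interpolation=cv2.INTER_CUBIC)[:,:,::-1])
E
```

```text
side stopper 0.6 [324. 197.  15.  21.] med [ 486. -107.   80.] lo [ 467. -124.   61.] hi [502. -96. 110.]
  handle top 39 [ 484.85322432 -113.80971114  108.64141926] [ 485.49312593 -113.11552269  109.90539035]
side bung 0.82 [318. 165.  21.  23.] med [ 487. -254.   67.] lo [ 461. -398.   -1.] hi [ 508. -236.  111.]
side stopper_block 0.69 [327. 214.  37.  42.] med [490. -85.  44.] lo [ 440. -141.    2.] hi [528. -68.  60.]
  top rect ((483.39923095703125, -113.41233825683594), (81.00453186035156, 80.4580307006836), 15.049407005310059)
side flask 0.81 [486. 301.  54.  76.] med [237. 348. 135.] lo [194. 309.  45.] hi [263. 372. 210.]
  collar 284 [218.97534778 330.59031074 205.86598214] [192.45600783 302.41729512 173.05131666] [245.51835614 355.80252388 213.25606771]
side flask 0.56 [280. 281.  64.  71.] med [642. 214. 135.] lo [582. 176.  63.] hi [711. 233. 204.]
  collar 199 [598.75724694 202.6663452  198.06758499] [572.07840327 176.14183347 182.71092772] [626.0081852  226.83946606 212.95909031]
side flask_stand 0.95 [481. 314.  77. 106.] med [242. 354.  81.] lo [164. 261.   8.] hi [
[... 1550 characters left out ...]
.74481675 221.71328932 213.16369341]
top flask_stand 0.71 [254. 154.  63.  55.] med [635. 169. 102.] lo [578. 107.  12.] hi [722. 248. 203.]
  base rect ((655.9404907226562, 182.58168029785156), (150.51971435546875, 149.4886474609375), 78.6719741821289)
  cheek rect ((652.532958984375, 183.68289184570312), (142.65145874023438, 91.80127716064453), 60.50881576538086)
top flask_stand 0.56 [205. 301.  66.  63.] med [233. 303.  93.] lo [145. 247.  12.] hi [290. 381. 212.]
  base rect ((216.26397705078125, 322.97406005859375), (149.80062866210938, 150.42649841308594), 74.8603286743164)
  cheek rect ((222.20346069335938, 317.0890808105469), (146.45452880859375, 75.2049560546875), 80.93846893310547)
```

View pics/c1.png

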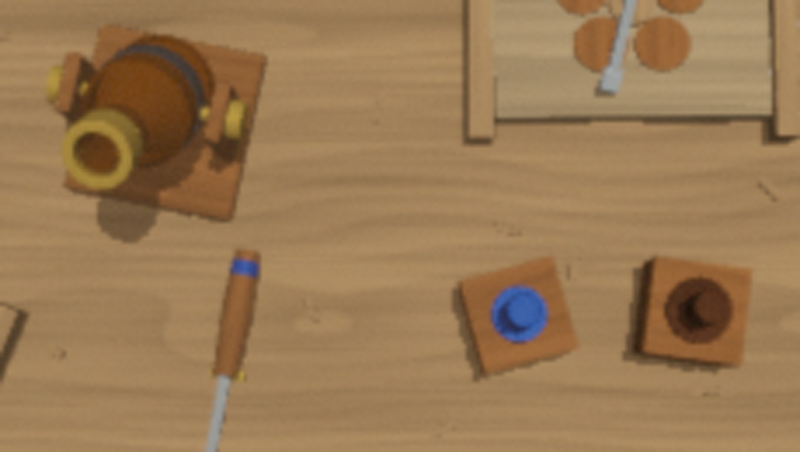

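The crop shows the blue stopper at (520,313) and the dark bung at (700,308) in its own block. The amber flask collar is at (100,150), leaning toward the robot and slightly to the left. The two cameras differ by about 7 mm in y, so I'll use the wrist camera from above. The tool stays vertical, so I'll tilt the stopper in the jaws by levering it on the rim of its hole.

>>> play_rows(
  targets=[
    [[0.14,-0.1,0],0.08],
    [[0.28,-0.2,0],0.16],
    [[0.42,-0.3,0],0.24],
    [[0.55,-0.39,0],0.243],
    [[0.55,-0.39,0],0.243],
  ],
)

```text
clock: 1.32
tool_pos: [322.9, -314.0, 231.7]
orientation: [180.0, -0.0, -11.4]
wrist_force: [-0.3, -0.7, -0.7]
grip_width: 85.3
```

```bash
cat >> h.py <<'E'
def to(x,y,z,yaw=None,s=None):
    s=s or telemetry.state(); R=Ro.from_euler('xyz',s['orientation'],degrees=True).as_matrix()
    d=R.T@(np.array([x,y,z])-s['tool_pos'])/400
    t=0 if yaw is None else -np.radians((yaw-s['orientation'][2]+180)%360-180)/2
    print('pos',s['tool_pos'].round(1),'rpy',s['orientation'].round(1),'clock',s['clock'],'F',s['wrist_force'].round(1),'w',round(s['grip_width'],1))
    print('move',d.round(4),round(t,4))
E
python3 -c "
from h import *
to(483,-117.5,210,-11.5)"
```

```text
pos [ 322.9 -314.   231.7] rpy [180.   -0.  -11.4] clock 1.325 F [-0.3 -0.7 -0.7] w 85.3
move [ 0.2951 -0.5607  0.0544] 0.0008
```

>>> play_rows(
  targets=[
    [[0.295,-0.56,0.054],0],
    [[0.295,-0.56,0.054],0],
    [[0.295,-0.56,0.054],0],
    [[0.295,-0.56,0.054],0],
    [[0.295,-0.56,0.054],0],
  ],
)

```text
clock: 1.95
tool_pos: [483.7, -117.7, 209.2]
orientation: [-180.0, 0.0, -11.3]
wrist_force: [-1.7, -1.1, 0.2]
grip_width: 85.5
```

```bash
python3 - <<'E'
from h import *
p,P,H=grab('wrist'); cv2.imwrite('pics/w1.png',p[:,:,::-1])
blue=(H[...,0]>105)&(H[...,0]<130)&(H[...,1]>150)
B=P[blue]; B=B[np.isfinite(B).all(1)]; T=B[(B[:,2]>106)&(B[:,2]<120)]
print(len(B),len(T)); print(T.mean(0),T.min(0),T.max(0), cv2.minEnclosingCircle(T[:,:2].astype(np.float32)))
F=B[(B[:,2]>62)&(B[:,2]<70)]; print('flange',cv2.minEnclosingCircle(F[:,:2].astype(np.float32)))
to(483,-117.5,210,-11.5)
E
```

```text
1955 796
[ 487.23776385 -120.03488578  111.95445605] [ 472.98546447 -133.62256964  106.0034875 ] [ 499.68399031 -106.7767211   114.31225142] ((486.2850341796875, -120.03436279296875), 13.605650901794434)
flange ((486.26593017578125, -119.6875991821289), 22.273902893066406)
pos [ 483.  -118.9  209.3] rpy [-180.     0.   -11.4] clock 2.0 F [ 0.1 -0.1 -0.5] w 85.5
move [-0.0006 -0.0036 -0.0018] 0.0013
```

View pics/w1.png

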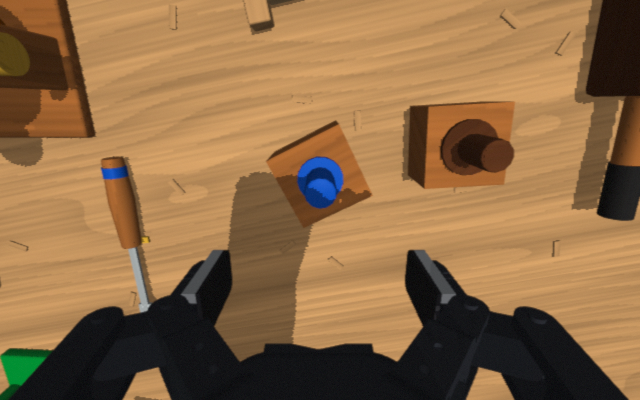

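The stopper sits midway between the fingers at (320,182), and the bung at (470,150) is well clear. Descend and grip.

>>> play_rows(
  targets=[
    [[0.008,0.001,0.15],0],
    [[0.008,0.001,0.25],0],
    [[0.008,0.001,0.328],0],
    [[0.008,0.001,0.328],0],
  ],
)

```text
clock: 2.5
tool_pos: [483.3, -122.6, 77.1]
orientation: [-180.0, 0.2, -11.7]
wrist_force: [-0.5, -0.2, 1.2]
grip_width: 85.4
```

>>> play_rows(
  targets=[
    [[0,0,0],0],
    [[0,0,0],0],
    [[0,0,0],0],
    [[0,0,0],0],
    [[0,0,0],0],
  ],
  claw=5,
)

```text
clock: 3.12
tool_pos: [485.6, -122.1, 79.6]
orientation: [180.0, -0.1, -11.6]
wrist_force: [-1.4, 0.5, 7.0]
grip_width: 26.4
```

>>> play_rows(
  targets=[
    [[0,0,-0.03],0],
    [[0,0,-0.06],0],
    [[0,0,-0.088],0],
    [[0,0,-0.088],0],
  ],
)

```text
clock: 3.62
tool_pos: [485.7, -122.2, 114.8]
orientation: [180.0, -0.1, -11.6]
wrist_force: [0.7, 0.4, -0.9]
grip_width: 26.6
```

```bash
cat >> h.py <<'E'
def tilt(name):
    p,P,H=grab(name)
    m=(H[...,0]>105)&(H[...,0]<130)&(H[...,1]>150)
    s=telemetry.state(); near=np.linalg.norm(P[...,:2]-s['tool_pos'][:2],axis=-1)<90
    m&=near; n,l,st,_=cv2.connectedComponentsWithStats(m.astype(np.uint8)); k=1+st[1:,4].argmax(); m=l==k
    print('blue bbox',st[k]); return p,P,H,m
E
python3 - <<'E'
from h import *
p,P,H,m=tilt('wrist'); print(np.nanmin(P[m],0),np.nanmax(P[m],0)); cv2.imwrite('pics/w2.png',p[:,:,::-1]); to(0,0,0)
E
```

```text
blue bbox [ 280  202   77  111 6193]
[ 472.32523429 -144.27790515   96.41028949] [ 508.39533234 -100.9359029   150.83661832]
pos [ 485.4 -122.   114.1] rpy [ 1.80e+02 -1.00e-01 -1.16e+01] clock 3.675 F [-0.4 -1.8 -0.5] w 26.5
move [-1.2502 -0.0552  0.2842] 0
```

View pics/w2.png

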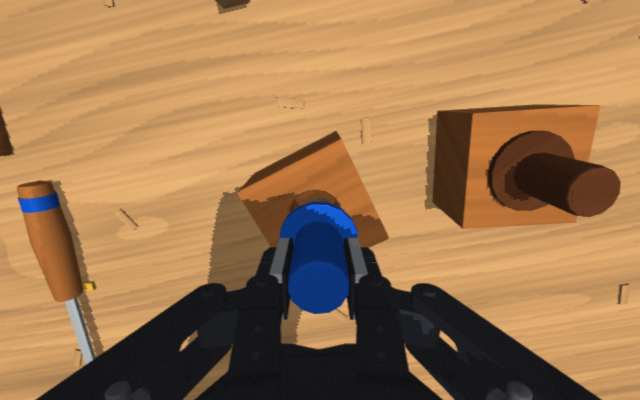

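The stopper is held between the pads at (320,260) and its tip is still about 9 mm inside the hole. Now lever it over by moving toward the robot.

>>> play_rows(
  targets=[
    [[-0.02,0,0],0],
    [[-0.035,0,0],0],
    [[-0.05,0,0],0],
    [[-0.06,0,0.001],0],
  ],
)

```text
clock: 4.18
tool_pos: [463.3, -117.5, 114.0]
orientation: [-180.0, -0.3, -11.6]
wrist_force: [8.7, -0.8, 1.9]
grip_width: 26.4
```

```bash
cat >> h.py <<'E'
def axis(m,P,yaw):
    # fit the end cap plane & silhouette: print flange/handle extents in the tool-x / z plane
    X=P[m]; X=X[np.isfinite(X).all(1)]; s=telemetry.state(); y=np.radians(yaw)
    q=np.stack([(X[:,:2]-s['tool_pos'][:2])@[np.cos(y),np.sin(y)],(X[:,:2]-s['tool_pos'][:2])@[-np.sin(y),np.cos(y)],X[:,2]-s['tool_pos'][2]],1)
    from scipy.optimize import minimize
    def cost(v):  # a=tilt (handle to -x), x0,z0 flange centre underside, y0
        a,x0,y0,z0,b=v; ax=np.array([-np.sin(a),np.sin(b),np.cos(a)]);ax/=np.linalg.norm(ax); d=q-[x0,y0,z0]; t=d@ax; r=np.linalg.norm(d-t[:,None]*ax,axis=1)
        dh=np.hypot(np.maximum(r-14,0),np.maximum(np.abs(t-29)-23,0))+np.minimum(np.maximum(0,np.minimum(14-r,23-np.abs(t-29))),30)
        df=np.hypot(np.maximum(r-23,0),np.maximum(np.abs(t-3)-3,0))+np.maximum(0,np.minimum(23-r,3-np.abs(t-3)))
        return np.minimum(np.minimum(dh,df),5).mean()
    best=min((minimize(cost,[np.radians(a0),x0,0,z0,0],method='Nelder-Mead',options=dict(maxiter=3000,xatol=1e-3,fatol=1e-4)) for a0 in(0,15,30) for x0 in(0,15) for z0 in(-18,)),key=lambda r:r.fun)
    v=best.x; print('tilt',np.degrees(v[0]).round(1),'side tilt',np.degrees(v[4]).round(1),'flange origin rel TCP x,y,z',v[1:4].round(1),'err',round(best.fun,2)); return v
E
python3 - <<'E'
from h import *
p,P,H,m=tilt('wrist'); axis(m,P,-11.6); to(0,0,0); cv2.imwrite('pics/w3.png',p[:,:,::-1])
E
```

```text
blue bbox [ 279  190   79  121 7179]
tilt 12.4 side tilt 0.2 flange origin rel TCP x,y,z [  9.4   0.  -18.3] err 0.35
pos [ 462.7 -117.3  113.9] rpy [-180.    -0.2  -11.6] clock 4.225 F [ 6.5 -0.6  2.7] w 26.4
move [-1.1933 -0.0552  0.2798] 0
```

>>> play_rows(
  targets=[
    [[-0.015,0,0],0],
    [[-0.03,0,0.002],0],
    [[-0.042,0,0.004],0],
    [[-0.053,0,0.006],0],
  ],
)

```text
clock: 4.72
tool_pos: [442.4, -113.1, 111.4]
orientation: [-180.0, -0.2, -11.6]
wrist_force: [9.7, -0.5, 0.0]
grip_width: 26.1
```

```bash
cat > lean.py <<'E'
from h import *
from scipy.optimize import least_squares
def lean(n,x0=(656,186),psi0=-11.5):
    p,P,H=grab(n)
    m=(H[...,0]>18)&(H[...,0]<34)&(H[...,1]>110)&(np.linalg.norm(P[...,:2]-[597,198],axis=-1)<45)&(P[...,2]>165)
    q=P[m]
    def res(v):
        cx,cy,cz,a,ps=v; ax=np.array([-np.sin(a)*np.cos(ps),-np.sin(a)*np.sin(ps),np.cos(a)])
        d=q-[cx,cy,cz]; t=d@ax; r=np.linalg.norm(d-t[:,None]*ax,axis=1)
        # annulus solid 18<r<27, -30<t<0, cz = top face centre
        o=np.hypot(np.maximum(np.abs(r-22.5)-4.5,0),np.maximum(np.abs(t+15)-15,0)); i=np.maximum(0,np.minimum(4.5-np.abs(r-22.5),15-np.abs(t+15)))
        return o+i
    r=min((least_squares(res,[597,198,z,np.radians(a),np.radians(psi0)],loss='soft_l1',f_scale=1.) for z in(195,203) for a in(22,27,31)),key=lambda r:r.cost)
    v=r.x; print(n,m.sum(),'collar top centre',v[:3].round(1),'lean',np.degrees(v[3]).round(1),'psi',np.degrees(v[4]).round(1),'mean err',np.abs(res(v)).mean().round(2)); return p,P,v
if __name__=='__main__':
    lean('top'); lean('side')
E
python3 - <<'E'
from h import *
p,P,H,m=tilt('wrist'); axis(m,P,-11.6); to(0,0,0); cv2.imwrite('pics/w4.png',p[:,:,::-1])
import lean; lean.lean('top'); lean.lean('side')
E
```

```text
blue bbox [ 277  177   83  128 7905]
tilt 27.1 side tilt 0.1 flange origin rel TCP x,y,z [ 20.8  -0.  -14.7] err 0.35
pos [ 441.7 -112.9  111.2] rpy [-180.    -0.2  -11.6] clock 4.775 F [5.6 0.6 1.5] w 25.7
move [-1.1395 -0.0551  0.2741] 0
top 272 collar top centre [590.1 197.1 198.8] lean 30.0 psi -12.6 mean err 0.83
side 454 collar top centre [591.5 200.3 197.1] lean 30.2 psi -10.4 mean err 0.92
```

>>> play_rows(
  targets=[
    [[-0.009,0,0.001],0],
    [[-0.034,0,-0.045],0],
    [[-0.06,0,-0.15],0],
    [[-0.06,0,-0.3],0],
    [[-0.06,0,-0.38],0],
  ],
)

```text
clock: 5.5
tool_pos: [417.0, -108.0, 265.2]
orientation: [180.0, -0.1, -11.6]
wrist_force: [0.4, -0.2, -1.8]
grip_width: 26.4
```

```bash
python3 - <<'E'
from h import *
p,P,H,m=tilt('wrist'); v=axis(m,P,-11.6)
y=np.radians(-11.6); a=np.radians(30); u=np.array([np.cos(y),np.sin(y),0])
C=np.array([591,199,198.]); T=C-v[1]*u+[0,0,-v[3]]+70*(-np.sin(a)*u+[0,0,np.cos(a)])
print(T); to(*T)
E
```

```text
blue bbox [ 277  175   83  129 7951]
tilt 28.4 side tilt 0.3 flange origin rel TCP x,y,z [ 20.4   0.2 -17.1] err 0.34
[536.75030202 210.13586373 275.75858356]
pos [ 417.9 -108.4  268.1] rpy [179.9  -0.3 -11.6] clock 5.55 F [-0.3 -0.1  2.7] w 26.0
move [ 0.1312 -0.8397 -0.0196] 0
```

>>> play_rows(
  targets=[
    [[0.03,-0.1,-0.05],0],
    [[0.06,-0.25,-0.05],0],
    [[0.09,-0.4,-0.05],0],
    [[0.11,-0.55,-0.05],0],
    [[0.12,-0.7,-0.05],0],
  ],
)

```text
clock: 6.18
tool_pos: [497.6, 33.1, 282.3]
orientation: [-177.6, 0.2, -7.2]
wrist_force: [0.6, -0.2, -0.7]
grip_width: 26.3
```

>>> play_rows(
  targets=[
    [[0.01,-0.14,0.02],0],
    [[0.01,-0.14,0.02],0],
    [[0.01,-0.14,0.02],0],
    [[0.01,-0.14,0.02],0],
    [[0.01,-0.14,0.02],0],
  ],
)

```text
clock: 6.8
tool_pos: [506.0, 58.7, 277.5]
orientation: [-176.3, 0.1, -5.0]
wrist_force: [0.5, 0.2, -1.2]
grip_width: 26.6
```

```bash
python3 - <<'E'
from h import *
import lean
for i in range(2):
    p,P,v=lean.lean('wrist')
cv2.imwrite('pics/w5.png',p[:,:,::-1]); to(0,0,0)
p,P,H,m=tilt('wrist'); axis(m,P,-11.6)
E
```

```text
wrist 4399 collar top centre [593.2 198.6 199.1] lean 30.4 psi -11.4 mean err 0.42
wrist 4398 collar top centre [593.1 198.6 199.1] lean 30.5 psi -11.5 mean err 0.43
pos [506.1  58.9 277.4] rpy [-1.763e+02  1.000e-01 -4.900e+00] clock 6.9 F [-0.2  0.3 -0.9] w 26.3
move [-1.2465  0.3005  0.6777] 0
blue bbox [ 277  175   83  129 7968]
tilt 28.2 side tilt -2.8 flange origin rel TCP x,y,z [ 21.4   0.9 -14.4] err 0.63
```

View pics/w5.png

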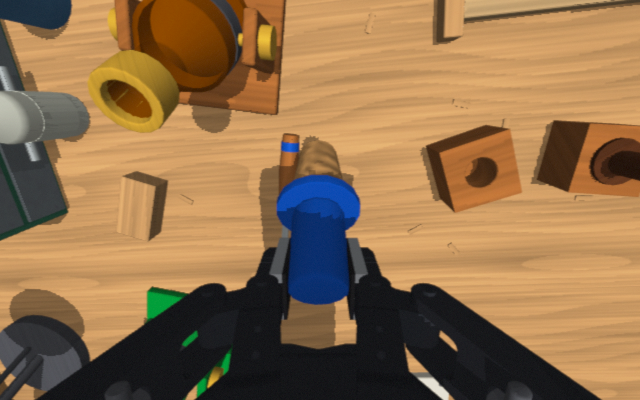

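The view shows the stopper tilted and held at (318,230) with the collar clear at (133,92). The tool's orientation has drifted, so I'm checking the joint limits.

```bash
python3 - <<'E'
from h import *
s=telemetry.state(); print(s['joint_positions'].round(1),s['joint_vel'].round(1))
E
```

```text
[ -5.   10.    1.5  81.6   3.7 179.9] [ 0.1  0.1 -0.  -0.   0.   0. ]
```

Joint 6 is at its +180 limit. The tilt must keep its side, so I'll turn the wrist the long way round, by about −329°.

>>> play_rows(
  targets=[
    [[0,0,0],-0.09],
    [[0,0,0],-0.18],
    [[0,0,0],-0.27],
    [[0,0,0],-0.36],
    [[0,0,0],-0.45],
  ],
)

```text
clock: 7.58
tool_pos: [506.1, 59.2, 277.3]
orientation: [-177.6, -2.9, 46.9]
wrist_force: [0.0, -1.2, -0.9]
grip_width: 26.3
```

```bash
python3 - <<'E'
from h import *
s=telemetry.state(); print(s['joint_positions'].round(1),s['tool_pos'],s['orientation'])
E
```

```text
[ -5.   10.    1.5  81.6   3.7 128. ] [506.1101585   59.17153582 277.32286464] [-177.60372484   -2.86976835   46.92731996]
```

>>> play_rows(
  targets=[
    [[0,0,0],-0.093],
    [[0,0,0],-0.186],
    [[0,0,0],-0.279],
    [[0,0,0],-0.372],
    [[0,0,0],-0.465],
  ],
)

```text
clock: 8.2
tool_pos: [506.1, 59.1, 277.3]
orientation: [179.1, -3.6, 100.3]
wrist_force: [0.3, -0.3, -1.7]
grip_width: 26.0
```

>>> play_rows(
  targets=[
    [[0,0,0],-0.093],
    [[0,0,0],-0.186],
    [[0,0,0],-0.279],
    [[0,0,0],-0.372],
    [[0,0,0],-0.465],
  ],
)

```text
clock: 8.82
tool_pos: [506.1, 59.2, 277.4]
orientation: [176.6, -1.5, 153.6]
wrist_force: [-1.0, -0.6, -1.2]
grip_width: 26.4
```

>>> play_rows(
  targets=[
    [[0,0,0],-0.093],
    [[0,0,0],-0.186],
    [[0,0,0],-0.279],
    [[0,0,0],-0.372],
    [[0,0,0],-0.465],
  ],
)

```text
clock: 9.45
tool_pos: [506.1, 59.2, 277.4]
orientation: [176.8, 1.9, -153.2]
wrist_force: [-0.2, 0.6, -1.4]
grip_width: 26.1
```

>>> play_rows(
  targets=[
    [[0,0,0],-0.093],
    [[0,0,0],-0.186],
    [[0,0,0],-0.279],
    [[0,0,0],-0.372],
    [[0,0,0],-0.465],
  ],
)

```text
clock: 10.07
tool_pos: [506.1, 59.2, 277.3]
orientation: [179.6, 3.7, -99.9]
wrist_force: [0.1, -0.6, -1.2]
grip_width: 26.2
```

>>> play_rows(
  targets=[
    [[0,0,0],-0.093],
    [[0,0,0],-0.186],
    [[0,0,0],-0.279],
    [[0,0,0],-0.372],
    [[0,0,0],-0.465],
  ],
)

```text
clock: 10.7
tool_pos: [506.1, 59.1, 277.3]
orientation: [-177.3, 2.6, -46.5]
wrist_force: [-0.2, 1.4, -0.3]
grip_width: 26.3
```

```bash
cat >> h.py <<'E'
def stop_axis(verbose=1):
    """held stopper in world: axis vector, flange origin; also in tool frame"""
    p,P,H,m=tilt('wrist'); s=telemetry.state()
    R=Ro.from_euler('xyz',s['orientation'],degrees=True).as_matrix()
    # fit in a level frame aligned with tool x (tool coords with y,z flipped)
    F=R@np.diag([1,-1,-1.]); q=(P-s['tool_pos'])@F; 
    v=axis(m,q+s['tool_pos'],0); a,x,y,z,b=v
    ax=np.array([-np.sin(a),np.sin(b),np.cos(a)]); ax/=np.linalg.norm(ax)
    A=F@ax; O=F@[x,y,z]; 
    print('axis',A.round(3),'lean',np.degrees(np.arccos(A[2])).round(1),'psi',np.degrees(np.arctan2(-A[1],-A[0])).round(1),'origin-TCP',O.round(1)); return p,A,O,s
E
python3 - <<'E'
from h import *
import lean
p,A,O,s=stop_axis(); to(0,0,0); print(s['joint_positions'].round(1))
lean.lean('wrist')
E
```

```text
blue bbox [ 277  175   83  129 7962]
tilt 28.2 side tilt 0.4 flange origin rel TCP x,y,z [ 21.2  -0.5 -14.4] err 0.34
axis [-0.327  0.288  0.9  ] lean 25.8 psi -41.4 origin-TCP [ 14.4 -14.7 -15.4]
pos [506.2  59.2 277.4] rpy [-177.3    2.5  -46. ] clock 10.75 F [-0.5  0.4 -0.8] w 26.4
move [-0.7413  1.0465  0.6776] 0
[  -5.    10.     1.5   81.6    3.7 -138.9]
wrist 3265 collar top centre [593.  198.6 199.1] lean 30.4 psi -11.3 mean err 0.43
```

>>> play_rows(
  targets=[
    [[0,0,0],-0.09],
    [[0,0,0],-0.18],
    [[0,0,0],-0.26],
    [[0,0,0],-0.26],
  ],
)

```text
clock: 11.3
tool_pos: [506.1, 59.2, 277.3]
orientation: [-176.4, 0.9, -17.4]
wrist_force: [0.1, 0.4, -0.6]
grip_width: 26.2
```

```bash
cat > plan.py <<'E'
from h import *
import lean,sys
d=float(sys.argv[1])  # flange distance above collar along neck
p,A,O,s=stop_axis()
if len(sys.argv)>2:
    C=np.array([593.1,198.6,199.1]); a,ps=np.radians(30.4),np.radians(-11.4)
else:
    _,_,v=lean.lean('wrist'); C=v[:3]; a,ps=v[3:]
N=np.array([-np.sin(a)*np.cos(ps),-np.sin(a)*np.sin(ps),np.cos(a)])
print('now: flange along neck',((s['tool_pos']+O-C)@N).round(1),'lateral',(s['tool_pos']+O-C-N*((s['tool_pos']+O-C)@N)).round(1),'angle',np.degrees(np.arccos(A@N)).round(1))
# tip-aware: place plug mid (-25) on the neck line
T=C+N*d-O - 25*(N-A)*1.0
to(*T); R=Ro.from_euler('xyz',s['orientation'],degrees=True).as_matrix(); print('neck -N in tool /400 per mm',(R.T@-N/400).round(5)); cv2.imwrite('pics/plan.png',p[:,:,::-1])
E
python3 plan.py 70
```

```text
blue bbox [ 277  175   83  129 7973]
tilt 28.2 side tilt 0.2 flange origin rel TCP x,y,z [ 21.3  -0.  -14.4] err 0.35
axis [-0.453  0.088  0.887] lean 27.5 psi -10.9 origin-TCP [ 20.3  -5.5 -14.7]
wrist 4044 collar top centre [593.1 198.6 199.1] lean 30.5 psi -11.1 mean err 0.43
now: flange along neck 73.8 lateral [-2.990e+01 -1.521e+02  1.000e-01] angle 3.0
pos [506.1  59.2 277.3] rpy [-176.4    0.9  -17.4] clock 11.4 F [-0.1  0.5 -0.6] w 26.3
move [-0.035  -0.3846  0.0316] 0
neck -N in tool /400 per mm [ 0.0013  -0.       0.00214]
```

>>> play_rows(
  targets=[
    [[-0.01,-0.13,0.0],0],
    [[-0.02,-0.26,0.0],0],
    [[-0.035,-0.35,0.02],0],
    [[-0.035,-0.385,0.032],0],
    [[-0.035,-0.385,0.032],0],
  ],
)

```text
clock: 12.02
tool_pos: [538.1, 211.2, 273.9]
orientation: [-176.4, 1.0, -17.2]
wrist_force: [-1.1, -0.2, -0.7]
grip_width: 26.2
```

```bash
python3 plan.py 30
```

```text
blue bbox [ 277  175   83  129 7969]
tilt 28.2 side tilt -0.0 flange origin rel TCP x,y,z [ 21.1   0.8 -14.8] err 0.34
axis [-0.455  0.082  0.887] lean 27.5 psi -10.2 origin-TCP [ 20.5  -4.5 -15.1]
wrist 3281 collar top centre [593.  198.6 199.2] lean 30.4 psi -11.7 mean err 0.45
now: flange along neck 69.6 lateral [0.1 0.3 0. ] angle 3.0
pos [538.1 210.1 274.6] rpy [-176.4    0.9  -17.2] clock 12.125 F [ 0.6 -0.4 -0.8] w 26.1
move [0.0537 0.0008 0.0838] 0
neck -N in tool /400 per mm [1.30e-03 1.00e-05 2.14e-03]
```

View pics/plan.png

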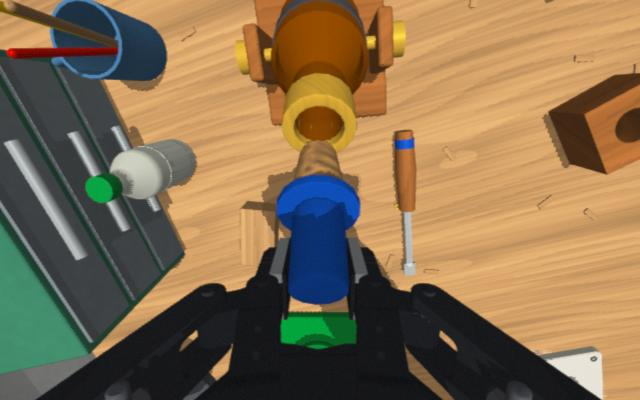

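The plug is in line with the bore: tip at (320,150), collar at (320,115). Inserting along the neck.

>>> play_rows(
  targets=[
    [[0.015,0,0.023],0],
    [[0.03,0,0.046],0],
    [[0.044,0.001,0.068],0],
    [[0.054,0.001,0.084],0],
    [[0.054,0.001,0.084],0],
  ],
)

```text
clock: 12.75
tool_pos: [558.9, 206.3, 239.8]
orientation: [-176.4, 1.0, -17.1]
wrist_force: [-0.3, 0.4, -0.9]
grip_width: 26.0
```

```bash
python3 plan.py 8; python3 -c "
from h import *
s=telemetry.state(); print(s['wrist_force'],s['moment'],s['joint_positions'])"
```

```text
blue bbox [ 277  175   83  129 7969]
tilt 28.2 side tilt 0.0 flange origin rel TCP x,y,z [ 21.4   0.  -15. ] err 0.33
axis [-0.454  0.082  0.887] lean 27.5 psi -10.3 origin-TCP [ 20.5  -5.3 -15.3]
wrist 3911 collar top centre [592.9 198.7 199.1] lean 30.7 psi -11.8 mean err 0.37
now: flange along neck 29.3 lateral [ 1.  -0.7  0.7] angle 3.2
pos [558.8 206.5 240.7] rpy [-176.4    0.9  -17.1] clock 12.85 F [-0.2 -0.2 -1.9] w 26.2
move [0.028  0.0003 0.0465] 0
neck -N in tool /400 per mm [1.30e-03 2.00e-05 2.13e-03]
[-0.21096549 -0.18378757 -1.88758003] [-0.08025395  0.03108004 -0.01344581] [  10.39193271   18.34904957    7.52782797   78.2997746     3.63757509
 -152.44847629]
```

>>> play_rows(
  targets=[
    [[0.006,0,0.0093],0],
    [[0.012,0,0.0186],0],
    [[0.017,0,0.028],0],
    [[0.022,0,0.037],0],
    [[0.028,0,0.0465],0],
  ],
)

```text
clock: 13.48
tool_pos: [569.7, 204.3, 221.6]
orientation: [-176.4, 0.9, -17.1]
wrist_force: [-0.0, 0.3, -1.2]
grip_width: 26.5
```

```bash
python3 plan.py 1
```

```text
blue bbox [ 277  175   83  129 7956]
tilt 28.2 side tilt 0.4 flange origin rel TCP x,y,z [ 21.2   0.  -13.8] err 0.35
axis [-0.453  0.088  0.887] lean 27.5 psi -11.0 origin-TCP [ 20.3  -5.3 -14.1]
wrist 4043 collar top centre [592.9 198.7 199.1] lean 30.6 psi -11.6 mean err 0.33
now: flange along neck 8.1 lateral [ 1.2 -0.6  0.8] angle 3.2
pos [569.6 204.2 221.3] rpy [-176.4    0.9  -17.1] clock 13.575 F [ 0.2  0.4 -0.4] w 26.1
move [ 0.0094 -0.0005  0.0162] 0
neck -N in tool /400 per mm [1.30e-03 1.00e-05 2.13e-03]
```

>>> play_rows(
  targets=[
    [[0.0025,0,0.004],0],
    [[0.005,0,0.0085],0],
    [[0.0075,0,0.0128],0],
    [[0.0075,0,0.0128],0],
  ],
)

```text
clock: 14.08
tool_pos: [572.5, 203.8, 216.6]
orientation: [-176.4, 0.9, -17.1]
wrist_force: [-0.3, -0.1, -0.8]
grip_width: 26.2
```

>>> play_rows(
  targets=[
    [[0.0013,0,0.0021],0],
    [[0.0013,0,0.0021],0],
  ],
)

```text
clock: 14.32
tool_pos: [572.9, 203.7, 215.8]
orientation: [-176.4, 0.9, -17.1]
wrist_force: [0.4, -0.2, -1.2]
grip_width: 26.3
```

>>> play_rows(
  targets=[
    [[0.0013,0,0.0021],0],
    [[0.0013,0,0.0021],0],
  ],
)

```text
clock: 14.58
tool_pos: [573.2, 203.7, 215.4]
orientation: [-176.4, 0.9, -17.1]
wrist_force: [-3.5, 0.1, 2.7]
grip_width: 26.1
```

>>> play_rows(
  targets=[
    [[0.0013,0,0.0021],0],
    [[0.0013,0,0.0021],0],
  ],
)

```text
clock: 14.82
tool_pos: [573.2, 203.8, 215.1]
orientation: [-176.3, 0.9, -17.1]
wrist_force: [-7.0, 1.0, 8.6]
grip_width: 26.6
```

```bash
python3 plan.py 0
```

```text
blue bbox [ 277  176   83  128 7929]
tilt 28.6 side tilt 0.2 flange origin rel TCP x,y,z [ 21.5  -0.  -14.2] err 0.34
axis [-0.46   0.087  0.884] lean 27.9 psi -10.7 origin-TCP [ 20.6  -5.4 -14.5]
wrist 3644 collar top centre [593.  198.7 199. ] lean 30.6 psi -11.9 mean err 0.32
now: flange along neck 0.9 lateral [ 1.3 -0.4  0.8] angle 2.7
pos [573.2 203.8 215.1] rpy [-176.3    0.9  -17.1] clock 14.925 F [-7.5  0.4  9.7] w 26.2
move [0.0003 0.0003 0.0025] 0
neck -N in tool /400 per mm [1.30e-03 2.00e-05 2.13e-03]
```

Contact felt: about 12 N along the neck, with the flange 3° off flat in the grip. I'll let go so it settles flat, then regrip and press squarely.

>>> play_rows(
  targets=[
    [[-0.0008,0,-0.0013],0],
    [[-0.0008,0,-0.0013],0],
  ],
)

```text
clock: 15.18
tool_pos: [573.2, 203.8, 215.2]
orientation: [-176.4, 0.9, -17.1]
wrist_force: [-5.4, 0.7, 6.5]
grip_width: 26.4
```

>>> play_rows(
  targets=[
    [[0,0,0],0],
    [[0,0,0],0],
    [[0,0,0],0],
    [[0,0,0],0],
  ],
  claw=45,
)

```text
clock: 15.68
tool_pos: [573.7, 203.5, 214.5]
orientation: [-176.4, 0.9, -17.1]
wrist_force: [0.3, 1.0, -0.6]
grip_width: 45.4
```

```bash
python3 plan.py 0
```

```text
blue bbox [ 279  182   81  126 7467]
tilt 31.4 side tilt -0.3 flange origin rel TCP x,y,z [ 18.7  -0.  -15.9] err 0.36
axis [-0.503  0.092  0.859] lean 30.7 psi -10.4 origin-TCP [ 18.   -4.5 -16.2]
wrist 4066 collar top centre [593.  198.7 199.1] lean 30.7 psi -11.6 mean err 0.32
now: flange along neck 0.1 lateral [-1.2  0.4 -0.7] angle 0.6
pos [573.7 203.5 214.6] rpy [-176.4    0.9  -17.1] clock 15.775 F [ 0.5  1.  -0. ] w 45.4
move [ 0.0034  0.0005 -0.0016] 0
neck -N in tool /400 per mm [1.31e-03 1.00e-05 2.13e-03]
```

View pics/plan.png

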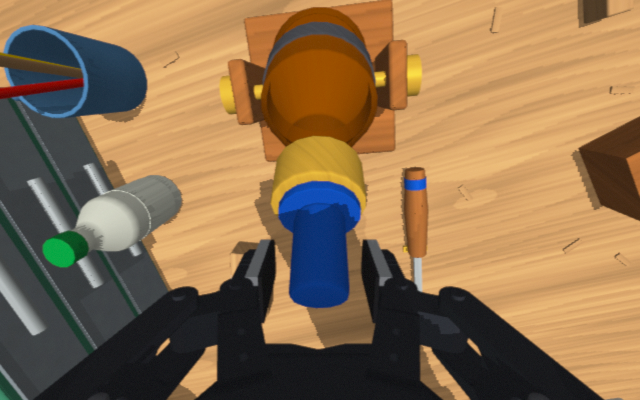

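The stopper is now flat on the collar: 0.1 mm gap, 0.6° off the neck axis, lean unchanged at 30.7°. Regrip, then a measured press.

>>> play_rows(
  targets=[
    [[0,0,0],0],
    [[0,0,0],0],
    [[0,0,0],0],
    [[0,0,0],0],
  ],
  claw=5,
)

```text
clock: 16.27
tool_pos: [573.6, 203.6, 214.9]
orientation: [-176.4, 0.9, -17.1]
wrist_force: [-1.0, 0.2, 3.4]
grip_width: 26.1
```

>>> play_rows(
  targets=[
    [[0.0013,0,0.0021],0],
    [[0.0013,0,0.0021],0],
  ],
)

```text
clock: 16.52
tool_pos: [573.7, 203.6, 214.9]
orientation: [-176.3, 0.9, -17.1]
wrist_force: [-5.6, -0.7, 10.3]
grip_width: 26.2
```

>>> play_rows(
  targets=[
    [[0.0002,0,0.0003],0],
    [[0.0002,0,0.0003],0],
    [[0.0002,0,0.0003],0],
  ],
)

```text
clock: 16.9
tool_pos: [573.7, 203.6, 214.8]
orientation: [-176.3, 0.9, -17.1]
wrist_force: [-7.2, -0.5, 10.8]
grip_width: 26.4
```

>>> play_rows(
  targets=[
    [[0,0,0],0],
    [[0,0,0],0],
    [[0,0,0],0],
  ],
)

```text
clock: 17.27
tool_pos: [573.7, 203.6, 214.8]
orientation: [-176.3, 0.9, -17.1]
wrist_force: [-6.0, 0.4, 10.9]
grip_width: 26.2
```

Held about 12.5 N for 0.75 s. Unload, release and retract.

>>> play_rows(
  targets=[
    [[-0.0014,0,-0.0022],0],
    [[-0.0014,0,-0.0022],0],
  ],
)

```text
clock: 17.52
tool_pos: [573.6, 203.6, 214.8]
orientation: [-176.4, 0.9, -17.1]
wrist_force: [-1.7, 0.1, 5.7]
grip_width: 26.3
```

>>> play_rows(
  targets=[
    [[0,0,0],0],
    [[0,0,0],0],
    [[0,0,0],0],
    [[0,0,0],0],
  ],
  claw=65,
)

```text
clock: 18.02
tool_pos: [573.7, 203.6, 214.5]
orientation: [-176.4, 0.9, -17.1]
wrist_force: [-0.4, -0.1, 0.2]
grip_width: 64.7
```

>>> play_rows(
  targets=[
    [[-0.01,0,-0.03],0],
    [[-0.03,0,-0.09],0],
    [[-0.06,0,-0.17],0],
    [[-0.09,0,-0.24],0],
    [[-0.09,0,-0.24],0],
  ],
)

```text
clock: 18.65
tool_pos: [538.8, 208.3, 314.4]
orientation: [-176.2, 0.6, -17.1]
wrist_force: [-0.5, 0.9, -1.0]
grip_width: 65.3
```

```bash
python3 - <<'E'
from h import *
import lean
_,_,v=lean.lean('wrist'); 
p,P,H,m=tilt('wrist'); cv2.imwrite('pics/w9.png',p[:,:,::-1])
axis(m,P,-11.6); to(0,0,0)
s=telemetry.state()
y=np.radians(-11.6);u=np.array([np.cos(y),np.sin(y)]);d=v[:2]-s['tool_pos'][:2]
print('collar rel TCP',d@u,d@[-u[1],u[0]],v[2]-s['tool_pos'][2])
E
```

```text
wrist 1573 collar top centre [592.9 198.5 199.1] lean 30.6 psi -12.1 mean err 0.36
blue bbox [ 293  106   53   77 3007]
tilt 0.0 side tilt 0.0 flange origin rel TCP x,y,z [  0.   0. -18.] err 5.0
pos [538.9 207.9 311.4] rpy [-176.3    0.9  -17.1] clock 18.75 F [ 0.5  0.2 -0.4] w 65.2
move [-1.1232  0.9417  0.7367] 0
collar rel TCP 54.793746950258615 1.6352773658321724 -112.30771267202803
```

View pics/w9.png

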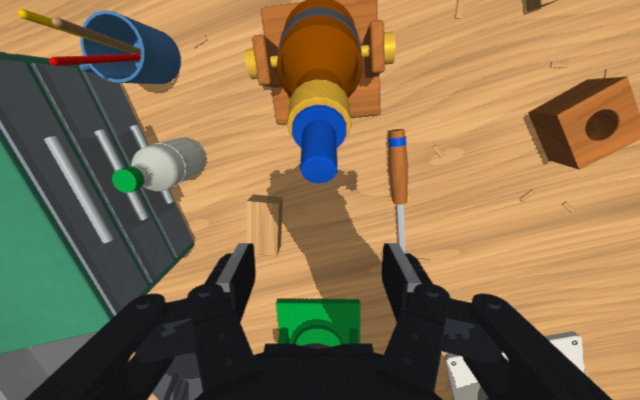

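The stopper is seated flat on the collar at (318,130), the lean is still 30.6°, and the gripper is clear. Handing in.

```bash
python3 -c "
from rig import job; print(job.finish_job())"
```

```text
the job is handed in; nothing more can be done
None
```

The flask is closed: the blue-handled stopper is fully home in the neck with its flange on the brass collar. I let go of it and handed the job in at about 19 s.

- **Tilting the stopper:** the tool could only point down, so I tilted the stopper in the jaws by levering it against the rim of its hole. Joint 6 hit its limit on the way to the flask, which left the tool about 3.7° off vertical. I turned the wrist the long way round and matched the stopper's direction to the neck by twist.
- **Seating:** I felt the collar at first contact, with the flange about 3° off flat. I let go so it settled, and it then measured a 0.1 mm gap and 0.6° off the neck axis.
- **Pressing:** I regripped it and pressed at about 12–13 N along the neck for about 0.75 s, then let go and backed clear.
- **Last checks:** the flask's lean was 30.6° against 30.4–30.5° before insertion, within the measuring noise. The last wrist picture shows the stopper seated and the gripper clear.
- **Failed or not checked:** the last numerical fit of the released stopper failed from a bad starting guess, so the final seating rests on the earlier fit and the picture. I did not look at the bung again after the stopper was taken to the flask; nothing went near it after that.
- **Camera disagreement:** the top and side cameras differed by up to 8 mm in y, so I relied on the wrist camera.

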